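# Lay the strap-tool case down and clip its tools in

### The job

Tip the tall tool case over the batten at its foot by pushing its top, so that it lies flat on its back with the clips facing up. Then take every strap tool lying on the table and snap it sideways into a clip place of its own in the case, fully down on both saddles and roughly centred lengthwise (the blade may point either way). Leave the loupe, bracelet, watch head and pliers where they lie.

Things in the scene. Friction and masses are not known exactly. Their poses are not given: they have to be found in the camera images.
- case: tall open-fronted dark wood tool case, 200 mm high (z), 314 wide (y), 48 deep (x), 1.1 kg, loose. Stands at the start; origin at the centre of its bottom end, x towards its back, open front (blue lining, clips; rim at x = -24 mm) towards the robot. Two rubber runners on its back stand 12 mm proud (z = 30 to 190 mm). Lying on them, -x is up, z away from the robot, rim 60 mm and inner floor 20 mm high
- case_top (a point): middle of the front edge of the case's top board (board 6 mm thick, z = 194 to 200 mm, its front edge at x = -24 mm in the case's frame): push here, with fingers pointing down, towards the case's +x with 2 to 3 N. The case pivots on its lower back edge against the batten; once the top has gone about 50 mm it falls on its back by itself
- stop: light wooden batten screwed to the table, 12 mm (x) by 350 mm (y), 8 mm high, 1 mm behind the standing case's lower back edge and parallel to it. Origin at the centre of its underside, x away from the case. The lying case reaches over the batten without touching it
- clip1 (a point): clip place 1 of 5 (at y = -108 mm of the case): where the middle of a seated handle's axis lies, 10 mm to the front (-x) and 100 mm up (z) from the case's origin, 26 mm above its inner floor. Handle along the case's z. See clip2 to clip5 for the springs; places are 54 mm apart, the outer ones 42 mm from the side boards
- clip2 (a point): clip place 2 of 5 (at y = -54 mm of the case): where the middle of a seated handle's axis lies, 10 mm to the front (-x) and 100 mm up (z) from the case's origin, 26 mm above its inner floor. Handle along the case's z. Two saddles, 30 mm each way along z, 8 mm long, each between two steel spring jaws; the 52 mm between them is open to the floor for fingers
- clip3 (a point): clip place 3 of 5 (at y = 0 mm of the case): where the middle of a seated handle's axis lies, 10 mm to the front (-x) and 100 mm up (z) from the case's origin, 26 mm above its inner floor. Handle along the case's z. The jaws pinch in to 9 mm, 5.5 mm above a seated axis, and flare to a mouth 24 mm wide, 14 mm above the axis
- clip4 (a point): clip place 4 of 5 (at y = 54 mm of the case): where the middle of a seated handle's axis lies, 10 mm to the front (-x) and 100 mm up (z) from the case's origin, 26 mm above its inner floor. Handle along the case's z. Pushing a handle straight down past the jaws takes about 7 to 10 N; it snaps onto the saddles and is held
- clip5 (a point): clip place 5 of 5 (at y = 108 mm of the case): where the middle of a seated handle's axis lies, 10 mm to the front (-x) and 100 mm up (z) from the case's origin, 26 mm above its inner floor. Handle along the case's z. Clips are alike; any tool may go in any place
- tool1: strap tool, red: round handle 14 mm thick, 110 mm long, with a square collar (20 x 20 mm, 6 mm long) of the same colour at each end so that it cannot roll, and a thin steel blade 25 mm long beyond one collar. 98 mm of round handle lies between the collars. 45 g. Origin on the handle's axis at mid-length, 10 mm above the table when lying; x along the handle towards the blade. May be absent
- tool2: strap tool, yellow: round handle 14 mm thick, 110 mm long, with a square collar (20 x 20 mm, 6 mm long) of the same colour at each end so that it cannot roll, and a thin steel blade 25 mm long beyond one collar. 98 mm of round handle lies between the collars. 45 g. Origin on the handle's axis at mid-length, 10 mm above the table when lying; x along the handle towards the blade. May be absent
- tool3: strap tool, green: round handle 14 mm thick, 110 mm long, with a square collar (20 x 20 mm, 6 mm long) of the same colour at each end so that it cannot roll, and a thin steel blade 25 mm long beyond one collar. 98 mm of round handle lies between the collars. 45 g. Origin on the handle's axis at mid-length, 10 mm above the table when lying; x along the handle towards the blade. May be absent
- tool4: strap tool, blue: round handle 14 mm thick, 110 mm long, with a square collar (20 x 20 mm, 6 mm long) of the same colour at each end so that it cannot roll, and a thin steel blade 25 mm long beyond one collar. 98 mm of round handle lies between the collars. 45 g. Origin on the handle's axis at mid-length, 10 mm above the table when lying; x along the handle towards the blade. May be absent
- tool5: strap tool, white: round handle 14 mm thick, 110 mm long, with a square collar (20 x 20 mm, 6 mm long) of the same colour at each end so that it cannot roll, and a thin steel blade 25 mm long beyond one collar. 98 mm of round handle lies between the collars. 45 g. Origin on the handle's axis at mid-length, 10 mm above the table when lying; x along the handle towards the blade. May be absent
- loupe: brass jeweller's loupe, round, 34 mm across, 30 mm high; bystander; origin under its centre
- bracelet: silver steel link bracelet closed to a ring, 66 mm across, 18 mm high; bystander; origin under its centre
- watch_head: red plastic watch head, 42 mm across, 11 mm thick; bystander; origin under its centre
- pliers: small pliers with orange handles, 130 mm long, 44 mm wide, 12 mm high; bystander; x towards the jaws
Not all that is in view belongs to the job. There is more than one size of the tool5; the one meant has the size given above. Of the things shaped like the tool4, the blue one is meant.

How it is judged:
By the outcome, as a careful person would: the job done as asked, in the order asked, and still so for the second after the job is handed in, with the robot touching nothing.
Of tool1, tool2, tool3, tool4, tool5 only 4 to 5 are there at a start; the rules pass over those that are not, and their reading is None.
At some moment in a run one of tool1, tool2, tool3, tool4, tool5 may be knocked a few centimetres aside while the robot is not near it.
Once in a run the grip may slacken for a moment while it holds something.
It also fails if it takes over 208 s, if anything falls off the work surface, if the arm or the gripper's body presses on something with over 40 N, if the wrist force passes 120 N, or if a joint passes its speed limit or range.

### The arm

A 6-joint arm with a two-finger parallel gripper is mounted at the origin on the work surface. World frame = base frame: x ahead of the robot, y to its left, z up, the work surface at z = 0. Lengths are in m, angles in degrees, forces in N, time in s.
With the tool pointing down it reaches from about 0.4 to 0.825 m from the base axis. Payload 7 kg.
Tool frame: the origin (TCP) lies midway between the tips of the shut fingers; the grasp point (between the pads) lies 19 mm behind it; z points along the fingers, y is the line along which they close (so a half turn about z gives the same grasp; the last joint's range is limited). The gripper opens to 88 mm and grips with 3 to 60 N. Pads are 19 mm wide; open, the fingers measure 130 mm over their backs; the gripper's body (78 mm by 193 mm) begins 47 mm behind the grasp point.
Start: joints at [81.251, 20.546, 0.682, 0, -70.136, -16.507], TCP at [0.288, 0.61, 0.227] pointing down, gripper open.
Joint ranges: [-176.03, 176.03], [-82.01, 121.73], [-58.28, 71.71], [-173.87, 95.51], [-174.79, -0.11], [-173.66, 173.66]. Speed limits (degrees/s): [136.94, 136.94, 172.46, 180, 180, 180].

### API

Orientations are given as [roll, pitch, yaw] about the fixed x, y, z axes, in that order (R = Rz(yaw) Ry(pitch) Rx(roll)).
In Python, from plant import r, eyes, workorder gives the robot as it stands.
- The arm moves only by the tool step_arm, never from a script. Its argument "plan" is a list of rows, each a list of 5 numbers: the shift along the tool's x, y, z each as a share of 25 cm, from -1 to 1, then the turn about the tool's z as a share of 60 degrees, from -1 to 1, then the finger opening in mm, from 0 to 87.6. In form: [[x, y, z, turn, jaw], ...]. A call has 1 to 12 rows; each row is the pose to reach, as a shift and turn from the pose commanded when the call began, along the tool's axes at that moment; what a row does not reach only later rows make up. A row lasts 1/12 s, in which the tool goes at most 41.7 mm and 7.16 degrees, less where a joint would pass 70% of its speed; a pose out of reach is approached as far as the arm can. A call with a number of a shift or a turn outside -1 to 1 is refused whole. A call with a gripper value outside its range is refused whole. The fingers move at their own pace and stop on an object; "newtons" is the grip in N (left out, the last holds). Time passes only in rows, so rows that repeat a pose let the fingers close. It gives the time, the measured TCP pose, the force, the opening and the grip force at its end, in the units of the state.
- r.get_state(): the state, without advancing time (a new reading comes with each control period).
- eyes.capture(name): name is "scene" or "top" or "wrist"; returns the picture (400x640x3 uint8, red, green, blue); there is no depth.
- eyes.camera_model(name): a dict with "fov_y" (degrees; the focal length in pixels is half the picture's height over the tangent of half this angle, whatever the lens; pixels are square), "cx", "cy" (the principal point, pixels), "world_to_cam" (4x4, takes a point from world to camera coordinates); the wrist camera has in their place "hand_eye" (4x4, takes a point from camera to tool coordinates, whose origin is the TCP and whose axes are the flange's). Camera axes: x right, y up, looking along -z (the intrinsics and any distortion apply to the point x, -y, -z); pixel columns grow to the right and rows downward; lengths in m; the calibration is good to about 2 mm. A picture is of the moment at which its call begins: read the wrist's pose just before it. camera_model takes no time and is no camera call.
- workorder.close_job(): hands the job in; it is judged then, once.
The state is a dict: "time_s": time; "joints": joint angles; "qd": joint speeds; "joint_torque": joint torques, N m; "tcp_pos": TCP position; "eef_rot": TCP orientation; "contact_force": force on the tool from outside, world axes, zero at the start; "moment": the same for the moment, N m; "gripper_width": finger opening in m; "gripper_force": force on a finger pad.
Only numpy, scipy, OpenCV 4.12 (cv2) and the standard library are available. Lean on these libraries where they do the work, as an engineer would, in place of code of your own. Each camera call takes 0.05 s, during which the arm holds its last target. There are 200 camera calls.

## Working session

There is one attempt and no reset: what is moved stays moved. The work goes in short steps, Python scripts to look and compute and a tool call to move; the robot and the scene stay as the last step left them, time stands still between calls to the robot, and variables do not carry over. Pictures are saved under pics/ and viewed, at most 14 in all, crops included, and the job is handed in when it is done.

Besides the shell and the picture viewer there is one more tool, called after "Emit:" by a JSON object that holds its "method" and its "body". step_arm: Moves the arm, as the interface text tells. Its arguments: {"type":"object","properties":{"plan":{"type":"array"},"newtons":{"type":"number"}},"required":["plan"]}

```bash
ls; mkdir -p pics; python3 - <<'E'
from plant import r, eyes, workorder
import cv2,numpy as np
s=r.get_state();print({k:np.round(v,3).tolist() for k,v in s.items()})
for n in("scene","top"):
    im=eyes.capture(n);cv2.imwrite(f"pics/{n}0.png",im[:,:,::-1]);m=eyes.camera_model(n);print(n,m)
print(eyes.camera_model("wrist"))
E
```

```text
pics
{'time_s': 0.0, 'joints': [81.252, 20.59, 0.634, -0.019, -70.135, -16.509], 'qd': [-0.051, 0.083, -0.018, 0.039, -0.059, 0.002], 'joint_torque': [0.002, -58.272, 29.304, 6.997, 0.007, -0.0], 'tcp_pos': [0.288, 0.61, 0.226], 'eef_rot': [179.908, -0.008, -25.264], 'contact_force': [-0.36, 0.425, 0.266], 'moment': [0.026, -0.028, 0.011], 'gripper_force': 0.0, 'gripper_width': 0.087}
scene {'fov_y': 50.61839858841894, 'cx': 320.028633036427, 'cy': 198.56084301483364, 'world_to_cam': array([[-2.47023592e-01,  9.69009461e-01, -9.92247416e-05,
         1.31250314e-01],
       [-8.42472651e-01, -2.14715750e-01,  4.94102195e-01,
         3.78865724e-01],
       [ 4.78768396e-01,  1.22138493e-01,  8.69403825e-01,
        -1.62031338e+00],
       [ 0.00000000e+00,  0.00000000e+00,  0.00000000e+00,
         1.00000000e+00]])}
top {'fov_y': 51.57830548384161, 'cx': 319.4149193335133, 'cy': 199.4038555815343, 'world_to_cam': array([[ 0.01423384, -0.99943721, -0.03037518, -0.00546289],
       [ 0.99639625,  0.01163702,  0.08401843, -0.53228547],
       [-0.08361767, -0.03146162,  0.99600113, -1.20130404],
       [ 0.        ,  0.        ,  0.        ,  1.        ]])}
{'fov_y': 63.28689298211149, 'cx': 315.4284528976454, 'cy': 202.87509755150052, 'hand_eye': array([[-5.96269992e-04,  9.69060237e-01,  2.46823625e-01,
         6.53472024e-02],
       [ 9.99999720e-01,  6.89499214e-04, -2.91286730e-04,
         5.82311268e-04],
       [-4.52459083e-04,  2.46823382e-01, -9.69060376e-01,
        -1.59636206e-01],
       [ 0.00000000e+00,  0.00000000e+00,  0.00000000e+00,
         1.00000000e+00]])}
```

View pics/top0.png

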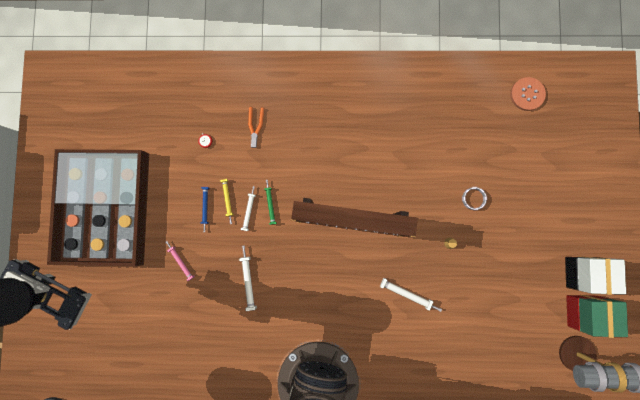

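View pics/scene0.png

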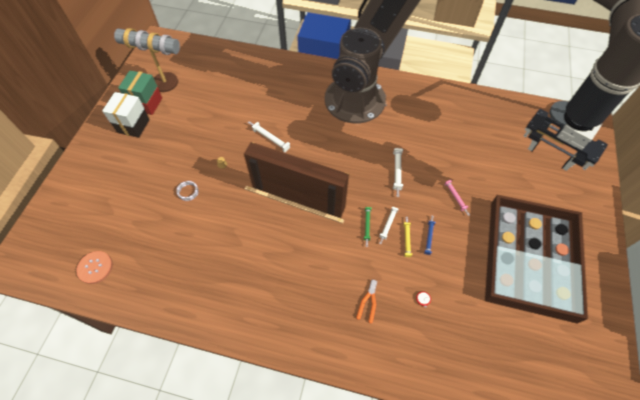

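The top view shows blue (205,210), yellow (228,200), white (248,208) and green (270,203) tools, with more whites at (248,278) and (410,295) and a pink one at (180,260). Red seems to be absent. The case stands at about (355,217), with the loupe at (452,243).

```bash
cat > h.py <<'E'
from plant import r, eyes, workorder
import cv2,numpy as np
from scipy.spatial.transform import Rotation as Ro
def cam(n,st=None):
    m=eyes.camera_model(n);f=200/np.tan(np.radians(m["fov_y"]/2))
    if n=="wrist":
        T=np.eye(4);T[:3,:3]=Ro.from_euler('xyz',st["eef_rot"],degrees=True).as_matrix();T[:3,3]=st["tcp_pos"]
        C=T@m["hand_eye"]
    else: C=np.linalg.inv(m["world_to_cam"])
    return C,f,m["cx"],m["cy"]
def ray(c,uv,z):
    C,f,cx,cy=c;uv=np.atleast_2d(uv).astype(float)
    d=np.c_[(uv[:,0]-cx)/f,-(uv[:,1]-cy)/f,-np.ones(len(uv))]@C[:3,:3].T
    return C[:3,3]+d*((z-C[2,3])/d[:,2])[:,None]
def proj(c,P):
    C,f,cx,cy=c;p=(np.atleast_2d(P)-C[:3,3])@C[:3,:3]
    return np.c_[cx+f*p[:,0]/-p[:,2],cy+f*p[:,1]/p[:,2]]
HSV=dict(yellow=((20,120,120),(33,255,255)),green=((50,100,50),(80,255,255)),blue=((105,110,50),(125,255,255)),white=((0,0,175),(180,45,255)),red=((168,90,80),(180,255,255)))
def blobs(im,color,mn=40):
    hsv=cv2.cvtColor(im,cv2.COLOR_RGB2HSV);m=cv2.inRange(hsv,*map(np.array,HSV[color]))
    m=cv2.morphologyEx(m,cv2.MORPH_CLOSE,np.ones((3,3)))
    cs,_=cv2.findContours(m,cv2.RETR_EXTERNAL,cv2.CHAIN_APPROX_NONE)
    return [(cv2.minAreaRect(c),cv2.contourArea(c)) for c in cs if cv2.contourArea(c)>mn]
def axis(rect,c,z):
    b=cv2.boxPoints(rect);P=ray(c,b,z)
    e=[(P[0]+P[1])/2,(P[1]+P[2])/2,(P[2]+P[3])/2,(P[3]+P[0])/2]
    a=max((e[2]-e[0],e[3]-e[1]),key=np.linalg.norm);b=min((e[2]-e[0],e[3]-e[1]),key=np.linalg.norm)
    return P.mean(0),np.linalg.norm(a),np.linalg.norm(b),np.degrees(np.arctan2(a[1],a[0]))%180
E
python3 - <<'E'
from h import *
for n in("top","scene"):
    im=cv2.imread(f"pics/{n}0.png")[:,:,::-1].copy();c=cam(n)
    for k in HSV:
        for rc,a in blobs(im,k):
            P,L,W,y=axis(rc,c,.012)
            if .06<L<.2 and W<.05: print(n,k,np.round(rc[0]),P.round(3)[:2],"L",L.round(3),"W",W.round(3),y.round(0))
c=cam("top")
print("top board z=.2",ray(c,[[293,201],[417,217],[292,220],[416,235]],.2).round(3))
print("batten back z=.008?",ray(c,[[482,232],[482,245],[452,243]],.008).round(3))
cs=cam("scene")
print("scene top z=.2",ray(cs,[[248,146],[350,184],[347,179]],.2).round(3),"batten",ray(cs,[[245,190],[343,220]],.008).round(3),"loupe",ray(cs,[[221,161]],.03))
for n in ("top","scene"):
    im=cv2.imread(f"pics/{n}0.png")
    x0,y0=(270,170) if n=="top" else (220,120)
    cv2.imwrite(f"pics/{n}0c.png",cv2.resize(im[y0:y0+100,x0:x0+(220 if n=="top" else 150)],None,fx=3.6,fy=3.6,interpolation=cv2.INTER_CUBIC))
a=cv2.imread("pics/top0c.png");b=cv2.imread("pics/scene0c.png")
b=cv2.copyMakeBorder(b[:240],0,0,0,a.shape[1]-b.shape[1],0);cv2.imwrite("pics/c0.png",np.vstack([a[:360],b]))
E
```

```text
top yellow [226. 197.] [0.537 0.282] L 0.111 W 0.022 10.0
top green [620. 317.] [ 0.206 -0.859] L 0.1 W 0.036 1.0
top green [270. 206.] [0.513 0.149] L 0.109 W 0.018 8.0
top blue [205. 205.] [0.513 0.347] L 0.108 W 0.018 1.0
top white [406. 294.] [ 0.261 -0.254] L 0.158 W 0.027 65.0
top white [ 14. 276.] [0.292 0.915] L 0.063 W 0.017 81.0
top white [618. 276.] [ 0.321 -0.86 ] L 0.094 W 0.039 177.0
top white [246. 282.] [0.287 0.214] L 0.163 W 0.027 9.0
top white [248. 210.] [0.499 0.216] L 0.122 W 0.019 170.0
top white [127. 181.] [0.584 0.586] L 0.14 W 0.049 0.0
top red [180. 263.] [0.338 0.413] L 0.112 W 0.024 37.0
scene yellow [407. 239.] [0.534 0.281] L 0.117 W 0.022 10.0
scene green [366. 225.] [0.518 0.149] L 0.092 W 0.016 11.0
scene blue [430. 234.] [0.501 0.348] L 0.09 W 0.01 0.0
scene white [389. 223.] [0.492 0.216] L 0.119 W 0.02 168.0
scene white [398. 172.] [0.289 0.213] L 0.192 W 0.027 9.0
scene white [269. 134.] [ 0.247 -0.263] L 0.191 W 0.039 63.0
scene white [113. 102.] [ 0.249 -0.88 ] L 0.109 W 0.045 178.0
scene red [456. 195.] [0.335 0.413] L 0.116 W 0.027 35.0
top board z=.2 [[ 0.513  0.063  0.2  ]
 [ 0.476 -0.249  0.2  ]
 [ 0.465  0.064  0.2  ]
 [ 0.431 -0.246  0.2  ]]
batten back z=.008? [[ 0.443 -0.477  0.008]
 [ 0.405 -0.476  0.008]
 [ 0.41  -0.389  0.008]]
scene top z=.2 [[ 0.443 -0.245  0.2  ]
 [ 0.498  0.079  0.2  ]
 [ 0.484  0.067  0.2  ]] batten [[ 0.489 -0.269  0.008]
 [ 0.518  0.073  0.008]] loupe [[ 0.41179868 -0.37924813  0.03      ]]
```

View pics/c0.png

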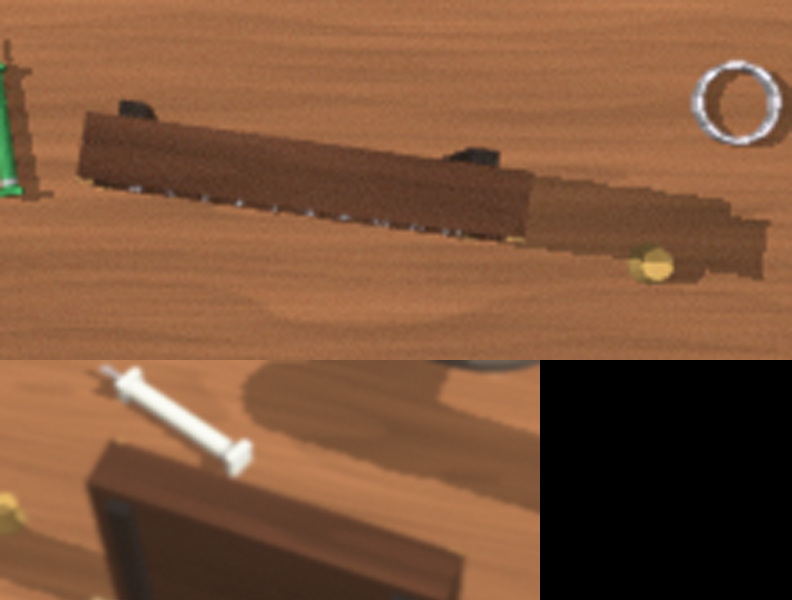

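```bash
cat >> h.py <<'E'
def go(p,yaw=None,frm=None,fy=None):
    s=r.get_state();a=np.array(frm if frm is not None else s["tcp_pos"]);y0=fy if fy is not None else s["eef_rot"][2]
    R=Ro.from_euler('xyz',[180,0,y0],degrees=True).as_matrix();d=R.T@(np.array(p)-a)/.25
    t=0 if yaw is None else -((yaw-y0+180)%360-180)/60
    print("shares",d.round(3),"turn",round(t,3),"rows~",int(np.ceil(max(np.linalg.norm(d)*6,abs(t)*8.4)))+1)
E
python3 - <<'E'
from h import *
im=cv2.imread("pics/top0.png")[:,:,::-1];print("pink",im[258:264:2,178:182].reshape(-1,3)[::3].tolist(),"watch",im[136:142,205].tolist())
y=-6.6
go([.42,.40,.32],y); go([.45,.18,.32],frm=[.42,.40,.32],fy=y);go([.425,-.02,.30],frm=[.45,.18,.32],fy=y);go([.420,-.09,.185],frm=[.425,-.02,.30],fy=y)
E
```

```text
pink [[207, 118, 145], [103, 70, 48], [179, 107, 128], [241, 149, 182]] watch [[247, 253, 245], [248, 250, 245], [245, 246, 239], [248, 248, 243], [245, 246, 240], [247, 247, 241]]
shares [ 0.837  0.534 -0.377] turn -0.311 rows~ 8
shares [0.22 0.86 0.  ] turn 0 rows~ 7
shares [-0.007  0.806  0.08 ] turn 0 rows~ 6
shares [0.012 0.28  0.46 ] turn 0 rows~ 5
```

Emit:
{"method": "step_arm", "body": {"plan": [[0.42,0.27,-0.19,-0.12,0],[0.837,0.534,-0.377,-0.311,0],[0.837,0.534,-0.377,-0.311,0],[0.837,0.534,-0.377,-0.311,0],[0.837,0.534,-0.377,-0.311,0],[0.837,0.534,-0.377,-0.311,0],[0.837,0.534,-0.377,-0.311,0],[0.837,0.534,-0.377,-0.311,0],[0.837,0.534,-0.377,-0.311,0]]}}

```text
time_s: 0.85
tcp_pos: [0.4206, 0.3998, 0.321]
eef_rot: [-180.0, 0.0, -6.7]
contact_force: [-0.1, 0.5, -1.1]
gripper_width: 0.0332
gripper_force: 0.0
```

Emit:
{"method": "step_arm", "body": {"plan": [[0.22,0.86,0,0,0],[0.22,0.86,0,0,0],[0.22,0.86,0,0,0],[0.22,0.86,0,0,0],[0.22,0.86,0,0,0],[0.22,0.86,0,0,0],[0.22,0.86,0,0,0],[0.22,0.86,0,0,0]]}}

```text
time_s: 1.52
tcp_pos: [0.45, 0.1807, 0.3202]
eef_rot: [180.0, 0.0, -6.6]
contact_force: [-0.5, 0.2, 0.3]
gripper_width: 0.0007
gripper_force: 0.0
```

Emit:
{"method": "step_arm", "body": {"plan": [[0,0.8,0.08,0,0],[0,0.8,0.08,0,0],[0,0.8,0.08,0,0],[0,0.8,0.08,0,0],[0,0.8,0.08,0,0],[0,0.8,0.08,0,0],[0,0.8,0.08,0,0],[0,0.8,0.08,0,0]]}}

```text
time_s: 2.18
tcp_pos: [0.4277, -0.017, 0.3005]
eef_rot: [180.0, 0.0, -6.6]
contact_force: [0.7, 0.8, 0.4]
gripper_width: 0.0004
gripper_force: 0.0
```

Emit:
{"method": "step_arm", "body": {"plan": [[-0.02,0.294,0,0,0],[-0.02,0.294,0,0,0],[-0.02,0.294,0,0,0],[-0.02,0.294,0.1,0,0],[-0.02,0.294,0.2,0,0],[-0.02,0.294,0.3,0,0],[-0.02,0.294,0.4,0,0],[-0.02,0.294,0.46,0,0],[-0.02,0.294,0.46,0,0]]}}

```text
time_s: 2.93
tcp_pos: [0.4125, -0.0891, 0.1826]
eef_rot: [179.9, 0.3, -6.5]
contact_force: [-1.0, 0.3, -0.6]
gripper_width: 0.0007
gripper_force: 0.0
```

```bash
python3 - <<'E'
from h import *
s=r.get_state();print(s["tcp_pos"],s["contact_force"])
im=eyes.capture("scene");cv2.imwrite("pics/s1.png",cv2.resize(im[100:240,180:420,::-1],None,fx=3,fy=3))
E
```

```text
[ 0.41250184 -0.0890689   0.18260779] [-1.01474687  0.28663615 -0.60322997]
```

View pics/s1.png

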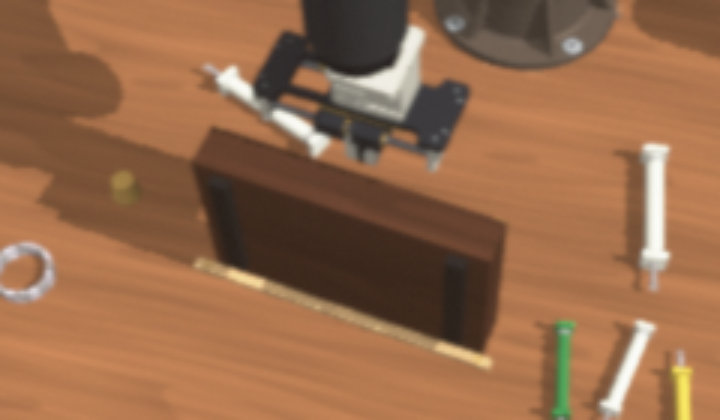

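The fingers are in front of the middle of the top board. Now I push it slowly.

Emit:
{"method": "step_arm", "body": {"plan": [[0.05,0,0,0,0],[0.08,0,0,0,0],[0.1,0,0,0,0],[0.115,0,0,0,0],[0.13,0,0,0,0],[0.145,0,0,0,0],[0.16,0,0,0,0],[0.175,0,0,0,0],[0.19,0,0,0,0]]}}

```text
time_s: 3.73
tcp_pos: [0.4614, -0.0962, 0.1859]
eef_rot: [-180.0, -0.0, -6.6]
contact_force: [-1.1, -0.4, -0.0]
gripper_width: 0.0004
gripper_force: 0.2
```

Emit:
{"method": "step_arm", "body": {"plan": [[0.015,0,0,0,0],[0.03,0,0,0,0],[0.045,0,0,0,0],[0.06,0,0,0,0],[0.075,0,0,0,0],[0.09,0,0,0,0]]}}

```text
time_s: 4.23
tcp_pos: [0.4838, -0.0986, 0.1858]
eef_rot: [180.0, 0.0, -6.6]
contact_force: [0.3, 0.3, 0.1]
gripper_width: 0.0004
gripper_force: 0.0
```

Emit:
{"method": "step_arm", "body": {"plan": [[0.015,0,0,0,0],[0.03,0,0,0,0],[0.045,0,0,0,0],[0.06,0,0,0,0],[0.075,0,0,0,0],[0.09,0,0,0,0],[0.09,0,0,0,0],[0.0,0,0,0,0],[0.0,0,-0.3,0,0],[0.0,0,-0.5,0,0],[0.0,0,-0.5,0,0],[0.0,0,-0.5,0,0]]}}

```text
time_s: 5.23
tcp_pos: [0.4866, -0.0993, 0.3197]
eef_rot: [-180.0, -0.7, -6.5]
contact_force: [0.6, 0.0, 1.4]
gripper_width: 0.0007
gripper_force: 0.0
```

```bash
python3 - <<'E'
from h import *
s=r.get_state();print(s["tcp_pos"],s["contact_force"])
a=eyes.capture("scene");cv2.imwrite("pics/scene1.png",a[:,:,::-1])
b=eyes.capture("wrist");cv2.imwrite("pics/w1.png",b[:,:,::-1]);np.save("w1s.npy",s,allow_pickle=True)
t=eyes.capture("top");cv2.imwrite("pics/top1.png",t[:,:,::-1])
cv2.imwrite("pics/s2.png",np.hstack([cv2.resize(a[60:360,180:480],(400,400)),cv2.resize(b[:,120:520],(400,400))])[:,:,::-1])
E
```

```text
[ 0.48663876 -0.09930198  0.31966888] [0.63451433 0.00809259 1.4387376 ]
```

View pics/s2.png

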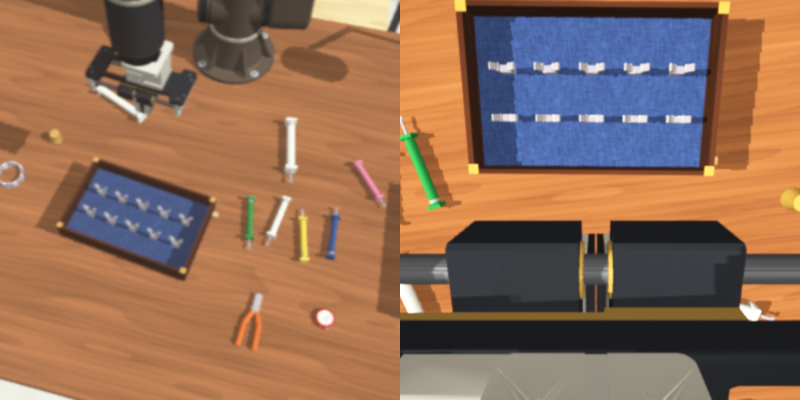

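The case lies on its back with the clips facing up. Brass caps mark the rim corners (wrist crop (460,5), (723,6), (474,168), (709,170)).

```bash
cat >> h.py <<'E'
def caps(im,c,tag=""):
    hsv=cv2.cvtColor(im,cv2.COLOR_RGB2HSV);m=cv2.inRange(hsv,np.array((18,70,130)),np.array((35,255,255)))
    n,_,st,ce=cv2.connectedComponentsWithStats(m)
    return [(ce[i].round(1),st[i,4],ray(c,ce[i],.06)[0].round(4)) for i in range(1,n) if st[i,4]>6]
E
python3 - <<'E'
from h import *
s=np.load("w1s.npy",allow_pickle=True).item()
for n,f in(("wrist","w1"),("top","top1"),("scene","scene1")):
    im=cv2.imread(f"pics/{f}.png")[:,:,::-1].copy();c=cam(n,s)
    print(n)
    for x in caps(im,c):
        if .4<x[2][0]<.8 and -.35<x[2][1]<.12: print(x)
c=cam("wrist",s);im=cv2.imread("pics/w1.png")[:,:,::-1].copy()
for rc,a in blobs(im,"white",20): print("clip",np.round(rc[0]),a,ray(c,rc[0],.056)[0].round(3))
E
```

```text
wrist
(array([180. ,   5.3]), np.int32(135), array([0.7012, 0.034 , 0.06  ]))
(array([443.7,   7.1]), np.int32(147), array([ 0.6642, -0.2701,  0.06  ]))
(array([435.5, 160.7]), np.int32(11), array([ 0.4865, -0.2557,  0.06  ]))
(array([193. , 168.4]), np.int32(108), array([0.5126, 0.0574, 0.06  ]))
(array([428.7, 170.6]), np.int32(104), array([ 0.4748, -0.2465,  0.06  ]))
(array([156.5, 208.1]), np.int32(8), array([0.4658, 0.1167, 0.06  ]))
top
(array([309.1, 140.7]), np.int32(12), array([0.6998, 0.0327, 0.06  ]))
(array([413. , 154.4]), np.int32(14), array([ 0.6619, -0.2667,  0.06  ]))
scene
(array([251.8, 179.6]), np.int32(9), array([ 0.4737, -0.243 ,  0.06  ]))
(array([338.6, 209.1]), np.int32(11), array([0.51  , 0.0544, 0.06  ]))
(array([341. , 220.3]), np.int32(7), array([0.5462, 0.0702, 0.06  ]))
(array([224.5, 228.2]), np.int32(13), array([ 0.6596, -0.2669,  0.06  ]))
(array([316.9, 262.6]), np.int32(17), array([0.6976, 0.0329, 0.06  ]))
clip [100. 394.] 1079.0 [0.181 0.275 0.056]
clip [475. 314.] 244.0 [ 0.254 -0.308  0.056]
clip [127. 296.] 397.0 [0.342 0.191 0.056]
clip [161. 270.] 26.5 [0.375 0.133 0.056]
clip [616. 223.] 350.5 [ 0.372 -0.499  0.056]
clip [ 70. 209.] 20.5 [0.476 0.235 0.056]
clip [ 99. 181.] 842.0 [0.51  0.186 0.056]
clip [123. 125.] 27.5 [0.578 0.137 0.056]
clip [398. 118.] 144.0 [ 0.545 -0.211  0.056]
clip [354. 118.] 146.5 [ 0.551 -0.157  0.056]
clip [314. 118.] 110.0 [ 0.558 -0.106  0.056]
clip [270. 118.] 104.5 [ 0.565 -0.051  0.056]
clip [228. 118.] 94.5 [0.571 0.002 0.056]
clip [570. 100.] 2288.0 [ 0.542 -0.426  0.056]
clip [402.  68.] 177.0 [ 0.604 -0.219  0.056]
clip [359.  68.] 131.0 [ 0.61  -0.167  0.056]
clip [315.  68.] 122.0 [ 0.617 -0.114  0.056]
clip [269.  67.] 123.0 [ 0.623 -0.059  0.056]
clip [224.  66.] 105.0 [ 0.631 -0.004  0.056]
clip [63. 24.] 386.5 [0.699 0.177 0.056]
```

Emit:
{"method": "step_arm", "body": {"plan": [[-0.25,-0.675,0.08,0,34],[-0.25,-0.675,0.08,0,34],[-0.25,-0.675,0.08,0,34],[-0.25,-0.675,0.08,0,34],[-0.25,-0.675,0.08,0,34],[-0.25,-0.675,0.08,0,34]]}}

```text
time_s: 5.88
tcp_pos: [0.4391, 0.0785, 0.2891]
eef_rot: [179.9, 0.1, -6.4]
contact_force: [0.0, -0.1, 0.2]
gripper_width: 0.032
gripper_force: 0.0
```

Emit:
{"method": "step_arm", "body": {"plan": [[-0.25,-0.675,0.08,0,34],[-0.25,-0.675,0.08,0,34],[-0.25,-0.675,0.08,0,34],[-0.25,-0.675,0.08,0,34],[-0.25,-0.675,0.08,0,34],[-0.25,-0.675,0.08,0,34],[-0.25,-0.675,0.08,0,34],[-0.25,-0.675,0.08,0,34]]}}

```text
time_s: 6.55
tcp_pos: [0.398, 0.2501, 0.2702]
eef_rot: [179.9, 0.0, -6.6]
contact_force: [0.5, -1.8, 0.0]
gripper_width: 0.0339
gripper_force: 0.0
```

```bash
cat >> h.py <<'E'
def tools(tag,show=True,cols=("green","white","yellow","blue")):
    s=r.get_state();im=eyes.capture("wrist");cv2.imwrite(f"pics/{tag}.png",im[:,:,::-1]);c=cam("wrist",s)
    print("tcp",np.round(s["tcp_pos"],4),"yaw",round(s["eef_rot"][2],2),"w",round(s["gripper_width"],4),"t",round(s["time_s"],1));out={}
    for k in cols:
        for rc,a in blobs(im,k,150):
            P,L,W,y=axis(rc,c,.012)
            if .08<L<.2 and W<.04 and P[0]>.3: print(k,np.round(rc[0]),P.round(4)[:2],"L",L.round(3),"W",W.round(3),"yaw",y.round(1))
E
python3 - <<'E'
from h import *
tools("w2")
E
```

```text
tcp [0.398  0.2501 0.2702] yaw -6.61 w 0.0339 t 6.5
green [383.  62.] [0.5184 0.1534] L 0.098 W 0.023 yaw 6.0
white [344. 213.] [0.3367 0.2174] L 0.109 W 0.029 yaw 13.7
white [335.  81.] [0.5027 0.2131] L 0.135 W 0.021 yaw 170.2
yellow [275.  67.] [0.528  0.2825] L 0.099 W 0.021 yaw 12.4
blue [227.  94.] [0.5045 0.3457] L 0.097 W 0.021 yaw 177.9
```

View pics/w2.png

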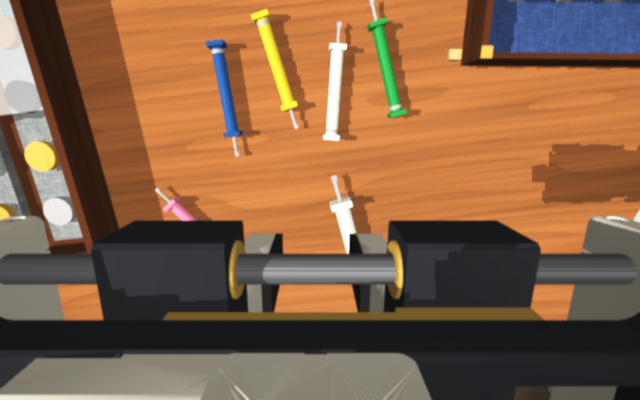

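All four wanted tools show with the wanted short white at (335,91). I hover close to each before grasping; green first.

Emit:
{"method": "step_arm", "body": {"plan": [[0,0.4,0.56,-0.21,34],[0,0.4,0.56,-0.21,34],[0,0.4,0.56,-0.21,34],[0,0.4,0.56,-0.21,34],[0,0.4,0.56,-0.21,34],[0,0.4,0.56,-0.21,34],[0,0.4,0.56,-0.21,34],[0,0.4,0.56,-0.21,34]]}}

```text
time_s: 7.27
tcp_pos: [0.3878, 0.1525, 0.1322]
eef_rot: [-179.9, -0.1, 6.0]
contact_force: [0.1, 0.6, -0.1]
gripper_width: 0.0338
gripper_force: 0.0
```

```bash
python3 - <<'E'
from h import *
tools("w3")
E
```

```text
tcp [0.3878 0.1525 0.1322] yaw 5.98 w 0.0338 t 7.3
white [247.  65.] [0.4877 0.2188] L 0.105 W 0.02 yaw 170.7
```

View pics/w3.png

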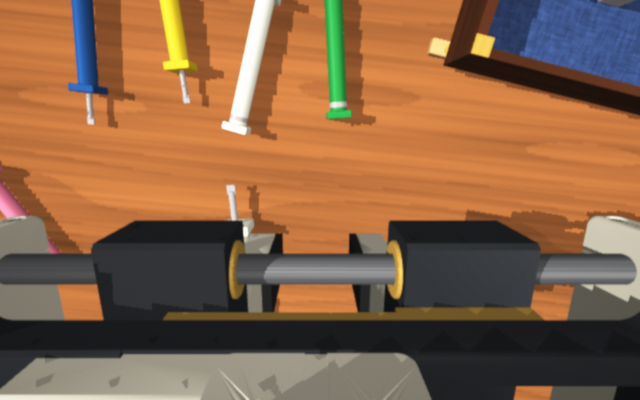

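The green handle's near collar is at (339,113), and the handle runs up to (333,0). I'll take the centre as 55 mm from that end.

```bash
cat >> h.py <<'E'
def near(uv_end,uv_far):
    c=cam("wrist",r.get_state());e=ray(c,uv_end,.010)[0];f=ray(c,uv_far,.016)[0]
    d=(f-e)[:2];d/=np.linalg.norm(d);p=e[:2]+.055*d;y=np.degrees(np.arctan2(d[1],d[0]))
    print("end",e.round(4),"centre",p.round(4),"yaw",y.round(1));return p,y
E
python3 - <<'E'
from h import *
p,y=near((339.5,114),(333,10)); go([*p,.06],y);go([*p,.003],y)
E
```

```text
end [0.4599 0.1401 0.01  ] centre [0.5139 0.1506] yaw 11.0
shares [0.501 0.062 0.289] turn -0.084 rows~ 5
shares [0.501 0.062 0.517] turn -0.084 rows~ 6
```

Emit:
{"method": "step_arm", "body": {"plan": [[0.5,0.06,0.2,-0.05,34],[0.5,0.06,0.2,-0.05,34],[0.5,0.06,0.2,-0.05,34],[0.5,0.06,0.2,-0.05,34],[0.5,0.06,0.35,-0.05,34],[0.5,0.06,0.45,-0.05,34],[0.5,0.06,0.51,-0.05,34],[0.5,0.06,0.51,-0.05,34]]}}

```text
time_s: 7.98
tcp_pos: [0.5125, 0.1502, 0.0018]
eef_rot: [179.9, 0.1, 9.0]
contact_force: [-0.5, 0.4, 0.6]
gripper_width: 0.0339
gripper_force: 0.0
```

Emit:
{"method": "step_arm", "body": {"plan": [[0,0,0,0,8],[0,0,0,0,8],[0,0,0,0,8],[0,0,0,0,8],[0,0,0,0,8],[0,0,0,0,8]], "newtons": 45}}

```text
time_s: 8.48
tcp_pos: [0.5129, 0.1504, 0.0042]
eef_rot: [-180.0, -0.1, 9.0]
contact_force: [-2.0, 1.6, 5.7]
gripper_width: 0.0124
gripper_force: 45.0
```

Emit:
{"method": "step_arm", "body": {"plan": [[0,0,-0.16,0,8],[0,0,-0.32,0,8],[0,0,-0.48,0,8],[0,0,-0.6,0,8],[0.25,0.64,-0.6,0.267,8],[0.25,0.64,-0.6,0.267,8],[0.25,0.64,-0.6,0.267,8],[0.25,0.64,-0.6,0.267,8],[0.25,0.64,-0.6,0.267,8],[0.25,0.64,-0.6,0.267,8],[0.25,0.64,-0.6,0.267,8]]}}

```text
time_s: 9.4
tcp_pos: [0.5988, 0.0009, 0.1528]
eef_rot: [180.0, 0.1, -7.1]
contact_force: [-0.3, 0.9, 0.0]
gripper_width: 0.0125
gripper_force: 45.0
```

```bash
python3 - <<'E'
from h import *
tools("w4")
im=eyes.capture("top");cv2.imwrite("pics/top4.png",im[:,:,::-1])
a=cv2.imread("pics/w4.png");cv2.imwrite("pics/v4.png",np.hstack([a[:,120:520],im[100:300,180:380,::-1].repeat(2,0).repeat(2,1)]))
E
```

```text
tcp [0.5988 0.0009 0.1528] yaw -7.12 w 0.0125 t 9.4
```

View pics/v4.png

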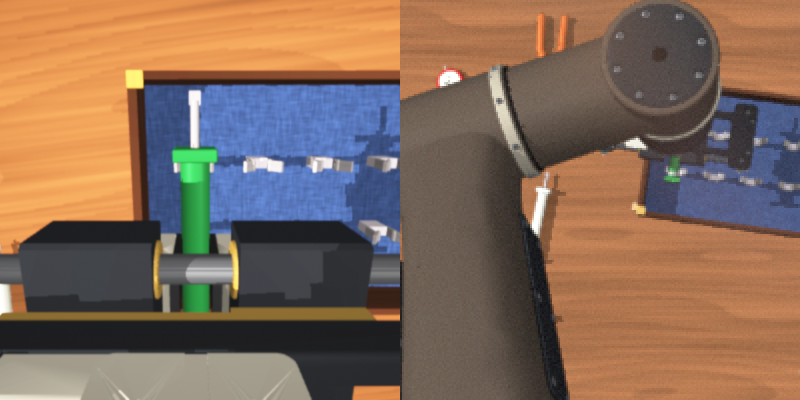

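Green is held straight, with its far collar at (315,152) in the full frame. The left far corner cap is at (255,79).

```bash
python3 - <<'E'
from h import *
s=r.get_state();c=cam("wrist",s)
p=ray(c,(315,150),s["tcp_pos"][2]+.006)[0];R=Ro.from_euler('z',-7.1,degrees=True).as_matrix()
print("collar end rel tcp",(R.T@(p-s["tcp_pos"])).round(4))
im=cv2.imread("pics/w4.png")[:,:,::-1].copy()
print([x for x in caps(im,c) if x[0][1]<200])
ctr=np.array([.587,-.106]);u=np.array([.9925,-.1219]);v=np.array([.1219,.9925])
print("pred cap",ctr+.095*u+.153*v)
go([.6000,.0010,.060],-7);go([.6,.001,.039],-7)
E
```

```text
collar end rel tcp [ 0.0516 -0.0001  0.006 ]
[(array([37.7, 40.5]), np.int32(259), array([0.7421, 0.1836, 0.06  ])), (array([67.9, 36.6]), np.int32(252), array([0.7419, 0.1615, 0.06  ])), (array([254. ,  78.6]), np.int32(329), array([0.698 , 0.0349, 0.06  ]))]
pred cap [0.6999382 0.034272 ]
shares [0.006 0.004 0.373] turn 0.0 rows~ 4
shares [0.006 0.004 0.457] turn 0.0 rows~ 4
```

Emit:
{"method": "step_arm", "body": {"plan": [[0,0,0.16,0,8],[0,0,0.3,0,8],[0,0,0.36,0,8],[0,0,0.39,0,8],[0,0,0.41,0,8],[0,0,0.425,0,8],[0,0,0.44,0,8],[0,0,0.45,0,8],[0,0,0.458,0,8],[0,0,0.458,0,8]]}}

```text
time_s: 10.33
tcp_pos: [0.6003, 0.0022, 0.0401]
eef_rot: [-179.9, -0.2, -7.0]
contact_force: [1.0, -1.2, 1.2]
gripper_width: 0.0128
gripper_force: 45.0
```

Emit:
{"method": "step_arm", "body": {"plan": [[0,0,0.01,0,8],[0,0,0.016,0,8],[0,0,0.016,0,8]]}}

```text
time_s: 10.58
tcp_pos: [0.6005, 0.0021, 0.0396]
eef_rot: [-180.0, -0.2, -6.9]
contact_force: [-11.8, 2.1, 32.9]
gripper_width: 0.0128
gripper_force: 45.0
```

Emit:
{"method": "step_arm", "body": {"plan": [[0,0,-0.016,0,32],[0,0,-0.016,0,32],[0,0,-0.016,0,32],[0,0,-0.016,0,32],[0,0,-0.16,0,32],[0,0,-0.32,0,32],[0,0,-0.5,0,32],[0,0,-0.5,0,32],[0,0,-0.5,0,32]]}}

```text
time_s: 11.33
tcp_pos: [0.6011, 0.0021, 0.1629]
eef_rot: [-179.9, -0.3, -7.0]
contact_force: [-1.0, -0.1, 0.2]
gripper_width: 0.0322
gripper_force: 0.0
```

```bash
python3 - <<'E'
from h import *
tools("w5")
a=cv2.imread("pics/w5.png");b=eyes.capture("scene");cv2.imwrite("pics/v5.png",np.hstack([a[:,120:520],cv2.resize(b[150:280,210:350,::-1],(400,400))]))
E
```

```text
tcp [0.6011 0.0021 0.1629] yaw -7.0 w 0.0322 t 11.3
green [316. 194.] [0.5952 0.0027] L 0.112 W 0.025 yaw 173.0
white [326. 272.] [0.5131 0.0023] L 0.134 W 0.009 yaw 83.0
```

View pics/v5.png

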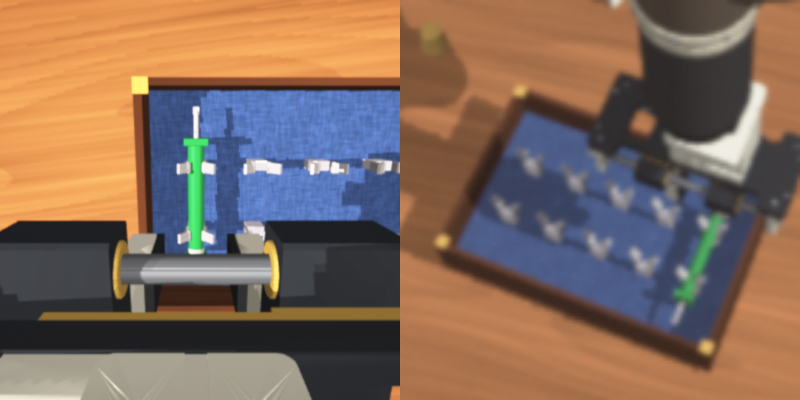

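Green is seated in both clips (jaws astride the handle at (195,168) and (195,237)). Next is white.

Emit:
{"method": "step_arm", "body": {"plan": [[-0.1,-0.2,-0.15,0.05,34],[-1,-0.75,-0.15,0.05,34],[-1,-0.75,-0.15,0.05,34],[-1,-0.75,-0.15,0.05,34],[-1,-0.75,-0.15,0.05,34],[-1,-0.75,-0.15,0.05,34],[-1,-0.75,-0.15,0.05,34],[-1,-0.75,-0.15,0.05,34],[-1,-0.75,-0.15,0.05,34],[-1,-0.75,-0.15,0.05,34],[-1,-0.75,-0.15,0.05,34]]}}

```text
time_s: 12.35
tcp_pos: [0.3736, 0.218, 0.1963]
eef_rot: [179.9, 0.1, -9.9]
contact_force: [1.0, 0.2, -0.8]
gripper_width: 0.0341
gripper_force: 0.0
```

```bash
python3 - <<'E'
from h import *
tools("w6")
E
```

```text
tcp [0.3736 0.218  0.1963] yaw -9.95 w 0.0341 t 12.3
white [317. 212.] [0.3391 0.2211] L 0.104 W 0.029 yaw 4.1
white [296.  62.] [0.4931 0.2161] L 0.114 W 0.021 yaw 169.1
yellow [223.  44.] [0.522  0.2814] L 0.088 W 0.023 yaw 12.9
blue [165.  74.] [0.5049 0.3454] L 0.098 W 0.024 yaw 177.3
```

View pics/w6.png

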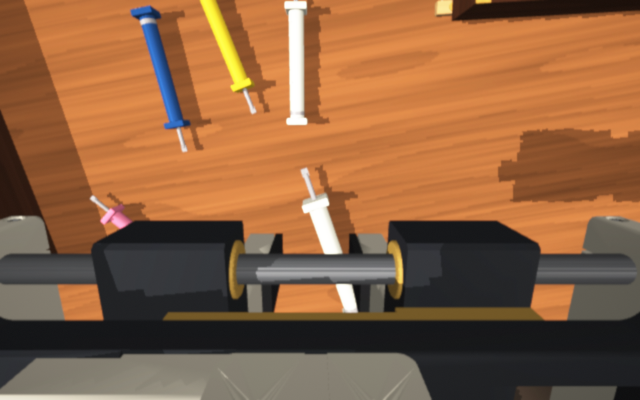

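Emit:
{"method": "step_arm", "body": {"plan": [[0.48,-0.076,0.4,0.017,30],[0.48,-0.076,0.4,0.017,30],[0.48,-0.076,0.4,0.017,30],[0.48,-0.076,0.4,0.017,30],[0.48,-0.076,0.5,0.017,30],[0.48,-0.076,0.64,0.017,30],[0.48,-0.076,0.72,0.017,30],[0.48,-0.076,0.765,0.017,30],[0.48,-0.076,0.765,0.017,30]]}}

```text
time_s: 13.15
tcp_pos: [0.4946, 0.2129, 0.0023]
eef_rot: [179.7, 0.2, -11.2]
contact_force: [0.0, -0.1, -0.3]
gripper_width: 0.03
gripper_force: 0.0
```

Emit:
{"method": "step_arm", "body": {"plan": [[0,0,0,0,8],[0,0,0,0,8],[0,0,0,0,8],[0,0,0,0,8],[0,0,0,0,8],[0,0,0,0,8]], "newtons": 45}}

```text
time_s: 13.65
tcp_pos: [0.4959, 0.2164, 0.007]
eef_rot: [-179.9, -0.1, -11.0]
contact_force: [-0.2, -2.0, 4.3]
gripper_width: 0.0128
gripper_force: 45.0
```

Emit:
{"method": "step_arm", "body": {"plan": [[0,0,-0.16,0,8],[0,0,-0.32,0,8],[0,0,-0.48,0,8],[0.59,0.978,-0.6,-0.067,8],[0.59,0.978,-0.6,-0.067,8],[0.59,0.978,-0.6,-0.067,8],[0.59,0.978,-0.6,-0.067,8],[0.59,0.978,-0.6,-0.067,8],[0.59,0.978,-0.6,-0.067,8],[0.59,0.978,-0.6,-0.067,8],[0.59,0.978,-0.6,-0.067,8],[0.59,0.978,-0.6,-0.067,8]]}}

```text
time_s: 14.65
tcp_pos: [0.5935, -0.0541, 0.1561]
eef_rot: [-180.0, -0.0, -7.2]
contact_force: [-0.8, 1.2, -1.7]
gripper_width: 0.0125
gripper_force: 45.0
```

```bash
cat >> h.py <<'E'
def chk(tag,tgt):
    s=r.get_state();im=eyes.capture("wrist");cv2.imwrite(f"pics/{tag}.png",im[:,:,::-1]);c=cam("wrist",s)
    print("tcp",np.round(s["tcp_pos"],4),"yaw",round(s["eef_rot"][2],2),"w",round(s["gripper_width"],4))
    for x in caps(im,c):
        if x[0][1]<215 and .45<x[2][0]<.72 and x[1]>60: print(x)
    hsv=cv2.cvtColor(im,cv2.COLOR_RGB2HSV)[60:240,285:350]
    # held handle: last non-blue row band seen on the centre column, collar width
    m=(hsv[:,:,1]>60)&(hsv[:,:,0]>100)&(hsv[:,:,0]<125)
    print("nonblue span by row",[(60+i,int((~m[i]).sum())) for i in range(0,180,8)])
    go([*tgt,.062],-7);go([*tgt,.0405],-7)
E
python3 - <<'E'
from h import *
chk("w7",[.5936,-.0515])
E
```

```text
tcp [ 0.5935 -0.0541  0.1561] yaw -7.22 w 0.0125
(array([179.6,  82.1]), np.int32(335), array([0.6981, 0.0339, 0.06  ]))
(array([589.8,  80.8]), np.int32(333), array([ 0.6605, -0.2682,  0.06  ]))
nonblue span by row [(60, 65), (68, 65), (76, 65), (84, 65), (92, 0), (100, 12), (108, 12), (116, 9), (124, 9), (132, 9), (140, 9), (148, 9), (156, 46), (164, 46), (172, 40), (180, 29), (188, 29), (196, 29), (204, 29), (212, 29), (220, 28), (228, 29), (236, 65)]
shares [ 0.001 -0.006  0.376] turn -0.002 rows~ 4
shares [ 0.001 -0.006  0.462] turn -0.002 rows~ 4
```

Emit:
{"method": "step_arm", "body": {"plan": [[0,-0.01,0.16,0,8],[0,-0.01,0.3,0,8],[0,-0.01,0.36,0,8],[0,-0.01,0.39,0,8],[0,-0.01,0.41,0,8],[0,-0.01,0.425,0,8],[0,-0.01,0.44,0,8],[0,-0.01,0.45,0,8],[0,-0.01,0.456,0,8],[0,-0.01,0.456,0,8]]}}

```text
time_s: 15.53
tcp_pos: [0.5939, -0.0498, 0.0432]
eef_rot: [180.0, -0.1, -7.0]
contact_force: [0.2, -4.8, -2.4]
gripper_width: 0.0128
gripper_force: 45.0
```

Emit:
{"method": "step_arm", "body": {"plan": [[0,0,0.005,0,8],[0,0,0.005,0,8],[0,0,0.005,0,8]]}}

```text
time_s: 15.78
tcp_pos: [0.594, -0.0497, 0.0428]
eef_rot: [180.0, -0.1, -6.9]
contact_force: [-2.2, -5.8, 5.9]
gripper_width: 0.013
gripper_force: 45.0
```

Emit:
{"method": "step_arm", "body": {"plan": [[0,0.005,0.006,0,8],[0,0.005,0.006,0,8]]}}

```text
time_s: 15.95
tcp_pos: [0.5941, -0.0499, 0.0426]
eef_rot: [-180.0, -0.1, -6.9]
contact_force: [-7.5, 2.1, 18.1]
gripper_width: 0.0125
gripper_force: 45.0
```

Emit:
{"method": "step_arm", "body": {"plan": [[0,0,-0.012,0,30],[0,0,-0.012,0,30],[0,0,-0.012,0,30],[0,0,-0.012,0,30],[0,0,-0.16,0,30],[0,0,-0.32,0,30],[0,0,-0.5,0,30],[0,0,-0.62,0,30],[0,0,-0.62,0,30]]}}

```text
time_s: 16.7
tcp_pos: [0.5976, -0.0508, 0.2025]
eef_rot: [-179.9, -0.7, -6.9]
contact_force: [2.2, 0.0, 0.3]
gripper_width: 0.0298
gripper_force: 0.0
```

Emit:
{"method": "step_arm", "body": {"plan": [[-0.9,-0.9,0,-0.1,30],[-0.9,-0.9,0,-0.1,30],[-0.9,-0.9,0,-0.1,30],[-0.9,-0.9,0,-0.1,30],[-0.9,-0.9,0,-0.1,30],[-0.9,-0.9,0,-0.1,30],[-0.9,-0.9,0,-0.1,30],[-0.9,-0.9,0,-0.1,30],[-0.9,-0.9,0,-0.1,30]]}}

```text
time_s: 17.45
tcp_pos: [0.3956, 0.2029, 0.1946]
eef_rot: [-179.9, -0.0, -0.8]
contact_force: [-0.4, -0.3, -0.3]
gripper_width: 0.0299
gripper_force: 0.0
```

Emit:
{"method": "step_arm", "body": {"plan": [[-0.13,-0.25,-0.03,-0.2,30],[-0.13,-0.25,-0.03,-0.2,30],[-0.13,-0.25,-0.03,-0.2,30],[-0.13,-0.25,-0.03,-0.2,30],[-0.13,-0.25,-0.03,-0.2,30],[-0.13,-0.25,-0.03,-0.2,30]]}}

```text
time_s: 17.95
tcp_pos: [0.3665, 0.2622, 0.2015]
eef_rot: [180.0, 0.0, 10.9]
contact_force: [-0.8, 0.2, 0.8]
gripper_width: 0.03
gripper_force: 0.0
```

```bash
python3 - <<'E'
from h import *
tools("w8")
im=eyes.capture("scene");cv2.imwrite("pics/scene8.png",im[:,:,::-1])
a=cv2.imread("pics/w8.png");cv2.imwrite("pics/v8.png",np.hstack([a[:,100:500],cv2.resize(im[150:280,210:350,::-1],(400,400))]))
E
```

```text
tcp [0.3665 0.2622 0.2015] yaw 10.9 w 0.03 t 17.9
white [351. 209.] [0.3414 0.2169] L 0.101 W 0.03 yaw 14.6
white [ 8. 99.] [0.3903 0.5876] L 0.085 W 0.017 yaw 177.7
```

View pics/v8.png

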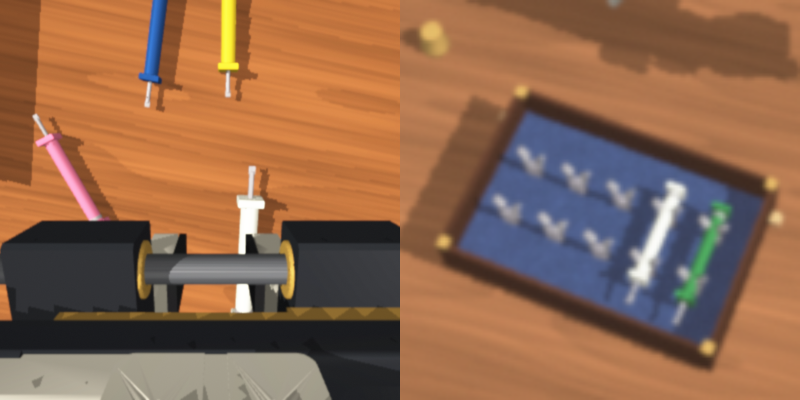

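White and green both sit in their clips. Yellow's near collar end is at (328,70), running to (329,5).

```bash
python3 - <<'E'
from h import *
p,y=near((328.5,69.5),(329,6)); go([*p,.004],y)
im=cv2.imread("pics/scene8.png")[:,:,::-1].copy()
for k in("yellow","blue"):
    for rc,a in blobs(im,k):print(k,axis(rc,cam("scene"),.012))
E
```

```text
end [0.4817 0.2706 0.01  ] centre [0.5357 0.2812] yaw 11.2
shares [0.679 0.053 0.79 ] turn -0.005 rows~ 8
yellow (array([0.44788227, 0.58745614, 0.012     ]), np.float64(0.02917995381371877), np.float64(0.025892392161427948), np.float64(49.04066718537641))
yellow (array([0.53326894, 0.28225464, 0.012     ]), np.float64(0.1163774728191423), np.float64(0.02184878324372219), np.float64(8.466644132427056))
yellow (array([0.37738295, 0.66996864, 0.012     ]), np.float64(0.027459169273338736), np.float64(0.027037484486257528), np.float64(47.14546018979764))
blue (array([ 0.62826821, -0.17181929,  0.012     ]), np.float64(0.15471866487427402), np.float64(0.03936965783494009), np.float64(81.75585864025891))
blue (array([0.50109106, 0.34792276, 0.012     ]), np.float64(0.09013903719284319), np.float64(0.009593360159043567), np.float64(179.8119898441066))
blue (array([ 0.51540041, -0.02603338,  0.012     ]), np.float64(0.04464466839442977), np.float64(0.02733783418045678), np.float64(83.71975165032262))
blue (array([ 0.57268411, -0.16868832,  0.012     ]), np.float64(0.14886935700407694), np.float64(0.049855124683990955), np.float64(84.23826341259517))
blue (array([ 0.51220028, -0.14827234,  0.012     ]), np.float64(0.18570731188076414), np.float64(0.05483638160584476), np.float64(82.4866860136342))
blue (array([-0.3134878 , -0.20454025,  0.012     ]), np.float64(0.24577700801951113), np.float64(0.20777826264355012), np.float64(7.704864078608558))
```

Emit:
{"method": "step_arm", "body": {"plan": [[0.675,0.053,0.4,0,30],[0.675,0.053,0.4,0,30],[0.675,0.053,0.4,0,30],[0.675,0.053,0.4,0,30],[0.675,0.053,0.5,0,30],[0.675,0.053,0.62,0,30],[0.675,0.053,0.74,0,30],[0.675,0.053,0.785,0,30],[0.675,0.053,0.785,0,30]]}}

```text
time_s: 18.8
tcp_pos: [0.5336, 0.2799, 0.0029]
eef_rot: [179.8, 0.2, 10.9]
contact_force: [-0.3, 0.5, 0.4]
gripper_width: 0.0303
gripper_force: 0.0
```

Emit:
{"method": "step_arm", "body": {"plan": [[0,0,0,0,8],[0,0,0,0,8],[0,0,0,0,8],[0,0,0,0,8],[0,0,0,0,8],[0,0,0,0,8]], "newtons": 45}}

```text
time_s: 19.3
tcp_pos: [0.5351, 0.2827, 0.007]
eef_rot: [-179.9, -0.1, 11.0]
contact_force: [-1.2, -1.0, 7.5]
gripper_width: 0.0124
gripper_force: 45.0
```

Emit:
{"method": "step_arm", "body": {"plan": [[0,0,-0.16,0,8],[0,0,-0.32,0,8],[0,0,-0.48,0,8],[-0.05,0.78,-0.6,0.3,8],[-0.05,0.78,-0.6,0.3,8],[-0.05,0.78,-0.6,0.3,8],[-0.05,0.78,-0.6,0.3,8],[-0.05,0.78,-0.6,0.3,8],[-0.05,0.78,-0.6,0.3,8],[-0.05,0.78,-0.6,0.3,8],[-0.05,0.78,-0.6,0.3,8]]}}

```text
time_s: 20.22
tcp_pos: [0.5593, 0.0883, 0.1558]
eef_rot: [-180.0, -0.0, -7.1]
contact_force: [-0.4, 1.2, -0.7]
gripper_width: 0.0125
gripper_force: 45.0
```

Emit:
{"method": "step_arm", "body": {"plan": [[0.2,0.76,0,0,8],[0.2,0.76,0,0,8],[0.2,0.76,0,0,8],[0.2,0.76,0,0,8],[0.2,0.76,0,0,8],[0.2,0.76,0,0,8],[0.2,0.76,0,0,8]]}}

```text
time_s: 20.8
tcp_pos: [0.5858, -0.1067, 0.1549]
eef_rot: [180.0, 0.1, -7.1]
contact_force: [-0.3, 0.0, -0.3]
gripper_width: 0.0127
gripper_force: 45.0
```

```bash
python3 - <<'E'
from h import *
chk("w9",[.5865,-.1055])
E
```

```text
tcp [ 0.5858 -0.1067  0.1549] yaw -7.1 w 0.0127
(array([104.,  80.]), np.int32(348), array([0.6982, 0.036 , 0.06  ]))
(array([517.,  79.]), np.int32(345), array([ 0.6611, -0.2664,  0.06  ]))
(array([588.5, 116.3]), np.int32(278), array([ 0.6275, -0.3208,  0.06  ]))
(array([315.4, 152.7]), np.int32(888), array([ 0.626 , -0.1122,  0.06  ]))
(array([315.5, 212.9]), np.int32(2234), array([ 0.5776, -0.1062,  0.06  ]))
(array([ 91.2, 179.4]), np.int32(201), array([0.6272, 0.0673, 0.06  ]))
nonblue span by row [(60, 65), (68, 65), (76, 65), (84, 65), (92, 0), (100, 0), (108, 0), (116, 0), (124, 0), (132, 0), (140, 0), (148, 47), (156, 46), (164, 41), (172, 38), (180, 30), (188, 30), (196, 30), (204, 30), (212, 28), (220, 29), (228, 30), (236, 65)]
shares [ 0.003 -0.001  0.372] turn -0.0 rows~ 4
shares [ 0.003 -0.001  0.458] turn -0.0 rows~ 4
```

Emit:
{"method": "step_arm", "body": {"plan": [[0,-0.006,0.16,0,8],[0,-0.006,0.3,0,8],[0,-0.006,0.36,0,8],[0,-0.006,0.39,0,8],[0,-0.006,0.41,0,8],[0,-0.006,0.425,0,8],[0,-0.006,0.437,0,8],[0,-0.006,0.447,0,8],[0,-0.006,0.453,0,8],[0,-0.006,0.453,0,8]]}}

```text
time_s: 21.68
tcp_pos: [0.5874, -0.1039, 0.0435]
eef_rot: [-180.0, -0.2, -6.9]
contact_force: [1.5, 1.3, -0.7]
gripper_width: 0.0126
gripper_force: 45.0
```

Emit:
{"method": "step_arm", "body": {"plan": [[0,0,0.005,0,8],[0,0,0.01,0,8],[0,0,0.01,0,8]]}}

```text
time_s: 21.93
tcp_pos: [0.5875, -0.104, 0.0426]
eef_rot: [-180.0, -0.2, -6.9]
contact_force: [-6.2, 7.1, 17.9]
gripper_width: 0.0128
gripper_force: 45.0
```

Emit:
{"method": "step_arm", "body": {"plan": [[0,0,-0.012,0,30],[0,0,-0.012,0,30],[0,0,-0.012,0,30],[0,0,-0.012,0,30],[0,0,-0.16,0,30],[0,0,-0.32,0,30],[0,0,-0.5,0,30],[0,0,-0.62,0,30],[0,0,-0.62,0,30]]}}

```text
time_s: 22.68
tcp_pos: [0.5897, -0.1055, 0.2027]
eef_rot: [-180.0, -0.7, -7.0]
contact_force: [1.6, 0.2, 0.3]
gripper_width: 0.0299
gripper_force: 0.0
```

Emit:
{"method": "step_arm", "body": {"plan": [[-0.5,-0.85,0,0,30],[-0.5,-0.85,0,0,30],[-0.5,-0.85,0,0,30],[-0.5,-0.85,0,0,30],[-0.5,-0.85,0,0,30],[-0.5,-0.85,0,0,30],[-0.5,-0.85,0,0,30]]}}

```text
time_s: 23.27
tcp_pos: [0.486, 0.1257, 0.1948]
eef_rot: [-179.9, -0.0, -6.8]
contact_force: [-0.0, -1.2, 0.8]
gripper_width: 0.03
gripper_force: 0.0
```

Emit:
{"method": "step_arm", "body": {"plan": [[-0.6,-0.8,0,-0.117,30],[-0.6,-0.8,0,-0.117,30],[-0.6,-0.8,0,-0.117,30],[-0.6,-0.8,0,-0.117,30],[-0.6,-0.8,0,-0.117,30],[-0.6,-0.8,0,-0.117,30],[-0.6,-0.8,0,-0.117,30],[-0.6,-0.8,0,-0.117,30]]}}

```text
time_s: 23.93
tcp_pos: [0.3623, 0.3396, 0.1943]
eef_rot: [180.0, 0.0, 0.2]
contact_force: [-0.2, -1.2, -0.2]
gripper_width: 0.0297
gripper_force: 0.0
```

```bash
python3 - <<'E'
from h import *
tools("w10")
im=eyes.capture("scene");cv2.imwrite("pics/scene10.png",im[:,:,::-1])
a=cv2.imread("pics/w10.png");cv2.imwrite("pics/v10.png",np.hstack([a[:,100:500],cv2.resize(im[150:280,210:350,::-1],(400,400))]))
E
```

```text
tcp [0.3623 0.3396 0.1943] yaw 0.22 w 0.0297 t 23.9
blue [308.  45.] [0.4965 0.3468] L 0.08 W 0.017 yaw 179.9
```

View pics/v10.png

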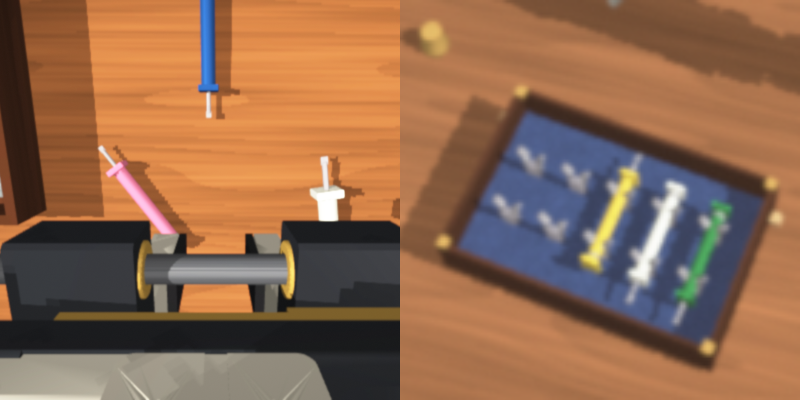

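Yellow is seated. Blue's near collar end is at (308,91), running straight up to (307,5).

```bash
python3 - <<'E'
from h import *
p,y=near((308,92),(307.5,6)); go([*p,.004],y)
E
```

```text
end [0.4558 0.3446 0.01  ] centre [0.5108 0.3445] yaw -0.1
shares [ 0.59  -0.027  0.761] turn 0.002 rows~ 7
```

Emit:
{"method": "step_arm", "body": {"plan": [[0.59,-0.03,0.4,0,30],[0.59,-0.03,0.4,0,30],[0.59,-0.03,0.4,0,30],[0.59,-0.03,0.4,0,30],[0.59,-0.03,0.5,0,30],[0.59,-0.03,0.62,0,30],[0.59,-0.03,0.72,0,30],[0.59,-0.03,0.755,0,30],[0.59,-0.03,0.755,0,30]]}}

```text
time_s: 24.78
tcp_pos: [0.5105, 0.3426, 0.0035]
eef_rot: [179.8, 0.2, -0.1]
contact_force: [0.0, -0.5, 0.1]
gripper_width: 0.03
gripper_force: 0.0
```

Emit:
{"method": "step_arm", "body": {"plan": [[0,0,0,0,8],[0,0,0,0,8],[0,0,0,0,8],[0,0,0,0,8],[0,0,0,0,8],[0,0,0,0,8]], "newtons": 45}}

```text
time_s: 25.28
tcp_pos: [0.5118, 0.3466, 0.0081]
eef_rot: [-179.9, -0.1, 0.1]
contact_force: [0.3, -1.1, 7.3]
gripper_width: 0.0123
gripper_force: 45.0
```

Emit:
{"method": "step_arm", "body": {"plan": [[0,0,-0.16,0,8],[0,0,-0.32,0,8],[0,0,-0.48,0,8],[0.1,0.9,-0.6,0.117,8],[0.1,0.9,-0.6,0.117,8],[0.1,0.9,-0.6,0.117,8],[0.1,0.9,-0.6,0.117,8],[0.1,0.9,-0.6,0.117,8],[0.1,0.9,-0.6,0.117,8],[0.1,0.9,-0.6,0.117,8],[0.1,0.9,-0.6,0.117,8]]}}

```text
time_s: 26.2
tcp_pos: [0.5361, 0.1196, 0.1571]
eef_rot: [-179.9, -0.1, -7.1]
contact_force: [0.3, 0.7, -0.6]
gripper_width: 0.0125
gripper_force: 45.0
```

Emit:
{"method": "step_arm", "body": {"plan": [[0.154,0.547,0,0,8],[0.154,0.547,0,0,8],[0.154,0.547,0,0,8],[0.154,0.547,0,0,8],[0.154,0.547,0,0,8]]}}

```text
time_s: 26.62
tcp_pos: [0.5576, -0.0219, 0.156]
eef_rot: [180.0, 0.0, -7.1]
contact_force: [0.3, 0.2, -1.1]
gripper_width: 0.0126
gripper_force: 45.0
```

Emit:
{"method": "step_arm", "body": {"plan": [[0.154,0.547,0,0,8],[0.154,0.547,0,0,8],[0.154,0.547,0,0,8],[0.154,0.547,0,0,8],[0.154,0.547,0,0,8],[0.154,0.547,0,0,8]]}}

```text
time_s: 27.12
tcp_pos: [0.5792, -0.16, 0.1557]
eef_rot: [-180.0, 0.0, -7.1]
contact_force: [-0.2, -1.0, -0.2]
gripper_width: 0.0125
gripper_force: 45.0
```

```bash
python3 - <<'E'
from h import *
chk("w11",[.580,-.1590])
E
```

```text
tcp [ 0.5792 -0.16    0.1557] yaw -7.07 w 0.0125
(array([32.3, 80.2]), np.int32(345), array([0.6982, 0.0361, 0.06  ]))
(array([443.6,  79.8]), np.int32(336), array([ 0.6608, -0.2662,  0.06  ]))
(array([244.3, 137.7]), np.int32(317), array([ 0.6376, -0.1123,  0.06  ]))
(array([247.4, 186. ]), np.int32(1182), array([ 0.5998, -0.1081,  0.06  ]))
nonblue span by row [(60, 65), (68, 65), (76, 65), (84, 65), (92, 0), (100, 0), (108, 0), (116, 0), (124, 0), (132, 0), (140, 0), (148, 0), (156, 0), (164, 13), (172, 37), (180, 0), (188, 0), (196, 0), (204, 0), (212, 0), (220, 0), (228, 0), (236, 37)]
shares [ 0.003 -0.002  0.375] turn -0.0 rows~ 4
shares [ 0.003 -0.002  0.461] turn -0.0 rows~ 4
```

View pics/w11.png

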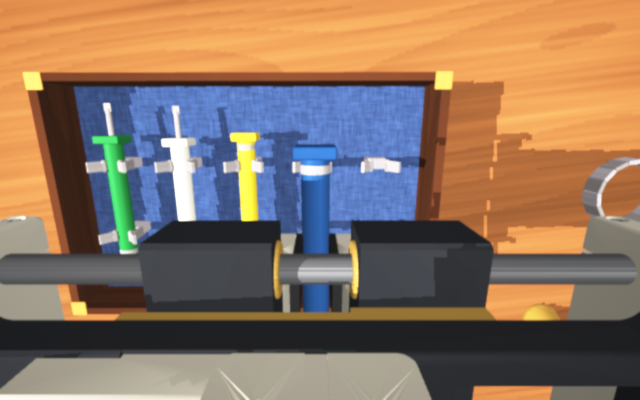

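Green, white and yellow are seated. Blue is held straight over clip 2 (collar at (315,152)), so I insert it.

Emit:
{"method": "step_arm", "body": {"plan": [[0,-0.006,0.16,0,8],[0,-0.006,0.3,0,8],[0,-0.006,0.36,0,8],[0,-0.006,0.39,0,8],[0,-0.006,0.41,0,8],[0,-0.006,0.425,0,8],[0,-0.006,0.437,0,8],[0,-0.006,0.447,0,8],[0,-0.006,0.453,0,8],[0,-0.006,0.453,0,8]]}}

```text
time_s: 28.0
tcp_pos: [0.5806, -0.1577, 0.0441]
eef_rot: [-180.0, -0.2, -7.0]
contact_force: [0.2, 5.1, 1.3]
gripper_width: 0.0129
gripper_force: 45.0
```

Emit:
{"method": "step_arm", "body": {"plan": [[0,0,0.005,0,8],[0,0,0.01,0,8],[0,0,0.01,0,8]]}}

```text
time_s: 28.25
tcp_pos: [0.5808, -0.1578, 0.0437]
eef_rot: [-180.0, -0.2, -6.9]
contact_force: [-6.9, 9.1, 22.1]
gripper_width: 0.0122
gripper_force: 45.0
```

Emit:
{"method": "step_arm", "body": {"plan": [[0,0,-0.012,0,30],[0,0,-0.012,0,30],[0,0,-0.012,0,30],[0,0,-0.012,0,30],[0,0,-0.16,0,30],[0,0,-0.32,0,30],[0,0,-0.5,0,30],[0,0,-0.62,0,30],[0,0,-0.62,0,30]]}}

```text
time_s: 29.0
tcp_pos: [0.5829, -0.1597, 0.2032]
eef_rot: [180.0, -0.7, -7.0]
contact_force: [0.8, -0.1, 0.5]
gripper_width: 0.0301
gripper_force: 0.0
```

Emit:
{"method": "step_arm", "body": {"plan": [[-0.55,-0.2,-0.05,0,30],[-0.55,-0.2,-0.05,0,30],[-0.55,-0.2,-0.05,0,30],[-0.55,-0.2,-0.05,0,30],[-0.55,-0.2,-0.05,0,30],[-0.55,-0.2,-0.05,0,30],[-0.55,-0.2,-0.05,0,30],[-0.55,-0.2,-0.05,0,30]]}}

```text
time_s: 29.67
tcp_pos: [0.4495, -0.0926, 0.2076]
eef_rot: [180.0, 0.0, -7.0]
contact_force: [0.2, 0.4, -0.2]
gripper_width: 0.0301
gripper_force: 0.0
```

```bash
python3 - <<'E'
from h import *
s=r.get_state();c=cam("wrist",s);print(s["tcp_pos"],s["time_s"])
a=eyes.capture("wrist");b=eyes.capture("scene");t=eyes.capture("top")
ctr=np.array([.5865,-.105]);u=np.array([.9925,-.1219]);v=np.array([.1219,.9925])
for k in HSV:
    for rc,ar in blobs(a,k,150):
        P,L,W,y=axis(rc,c,.05)
        if L>.06 and W<.04 and P[0]>.5:print(k,"case z off",((P[:2]-ctr)@u).round(4),"y",((P[:2]-ctr)@v).round(4),L.round(3),W.round(3),y.round(1))
cv2.imwrite("pics/fin.png",np.hstack([cv2.resize(a[0:220,140:520],(0,0),fx=400/380,fy=400/220),cv2.resize(b[140:290,200:350],(400,400))])[:,:,::-1])
E
```

```text
[ 0.44946562 -0.0925985   0.20755363] 29.6667
yellow case z off -0.0131 y 0.0003 0.084 0.019 172.7
green case z off -0.0072 y 0.1081 0.073 0.015 173.2
white case z off -0.0152 y 0.0564 0.089 0.032 170.0
```

View pics/fin.png

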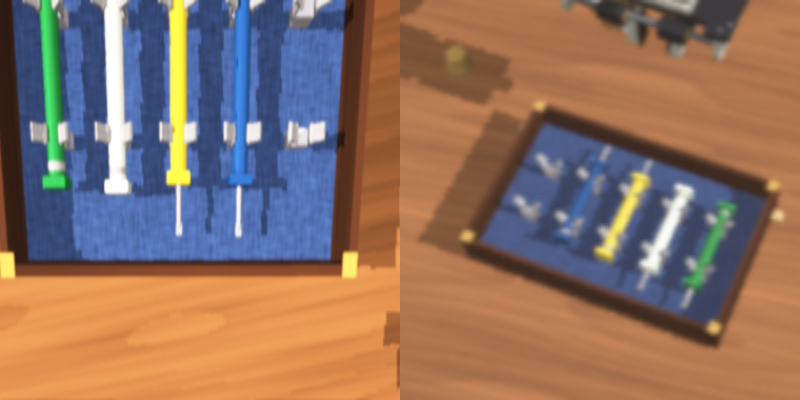

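All four tools sit between both jaw pairs. Their near ends are at crop rows 184 to 193, so they are centred to within about 5 mm. The job is done, so I hand it in.

```bash
python3 -c "
from plant import workorder
print(workorder.close_job())"
```

```text
the job is handed in; nothing more can be done
None
```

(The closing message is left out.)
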